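# Test and reset the polishing bench's mushroom stop

### The arm

A 6-joint arm with a two-finger parallel gripper is mounted at the origin on the work surface. World frame = base frame: x ahead of the robot, y to its left, z up, the work surface at z = 0. Lengths are in mm, angles in degrees, forces in N, time in s.
With the tool pointing down it reaches from about 350 to 875 mm from the base axis. Payload 4.2 kg.
Tool frame: the origin (TCP) lies at the very end of the fingers, on their centre line; the grasp point (between the pads) lies 19 mm behind it; z points along the fingers, y is the direction in which the jaws open and shut (so a half turn about z gives the same grasp; the last joint's range is limited). The gripper opens to 87 mm and grips with 3 to 60 N. Pads are 19 mm wide; open, the fingers measure 117 mm over their backs; the gripper's body (75 mm by 190 mm) begins 51 mm behind the grasp point.
Start: joints at [-57.834, 22.042, 0.453, 0, -68.411, -14.817], TCP at [186.387, -596.539, 222.55] pointing down, gripper open.
Joint ranges: [-179.83, 179.83], [-69.29, 118.12], [-61.27, 80.66], [-181.25, 117.63], [-171.15, -9.14], [-177.46, 177.46]. Speed limits (degrees/s): [159.86, 159.86, 180, 180, 180, 180].

### API

Orientations are given as a 3x3 rotation matrix whose columns are the frame's x, y, z axes.
In Python, from rig import robot gives the robot as it stands. The module is installed in compiled form; this text tells all that it offers.
- The arm moves only by the tool apply_moves, never from a script. Its argument "increments" is a list of rows, each a list of 6 numbers: the shift along the tool's x, y, z in mm, then the turn, a rotation vector about the tool's x, y, z in degrees. In form: [[dx, dy, dz, rx, ry, rz], ...]. A call has 1 to 20 rows; each row shifts and turns the commanded pose from where the row before left it, along the tool's axes as they then stand; what a row does not reach is not made up. A row lasts 1/8 s, in which the tool goes at most 62.5 mm and 10.7 degrees, less where a joint would pass 70% of its speed; a pose out of reach is approached as far as the arm can. A call with a gripper value outside its range is refused whole. "jaw" is the finger opening in mm, from 0 to 87, set as the call begins (left out, the last holds). The fingers move at their own pace and stop on an object; the grip force is fixed at half the most. Time passes only in rows, so rows that do not move let the fingers close. It gives the time, the measured TCP pose, the force and the opening at its end, in the units of the state.
- robot.sense(): the state, without advancing time (a new reading comes with each control period).
- robot.camera(name): name is "scene" or "top"; returns a dict with "image" (400x640x3 uint8, red, green, blue), "z_map" (400x640 float32, mm along the optical axis (not along the pixel's ray), 0 where there is no reading), "K" (3x3 intrinsics, pixels), "R" (3x3) and "t" (3): a world point X has camera coordinates R X + t. Camera axes: x right, y down, z forward; pixel columns grow to the right and rows downward; lengths in mm; the calibration is good to about 2 mm. A picture is of the moment at which its call begins.
- robot.sign_off(): hands the job in, once; it reports no verdict.
Trained networks look in a picture, given as the dict that the camera call returned (one of the last four; its "shot" number tells which), for a name from the list of things; names that differ only in an ending like _2 or _b are one class to them, and where a whole thing is asked for, a point or a joint stands for the part that bears it (a point fixed in the world has none). Each returns a list of dicts, best first, with "p" (0 to 1); they miss things now and then, are a little off and sometimes report something else, mostly with a low value. They report only what shows in the picture. A call takes as long as a camera call.
- robot.search_frame(name, picture): "centre" ([x, y, z] in mm, in world coordinates, good to about 4 mm: the middle of the surface that is visible of it).
The state is a dict: "time_s": time; "joint_pos": joint angles; "joint_velocities": joint speeds; "tau": joint torques, N m; "ee_pos": TCP position; "tool_rot": TCP orientation; "wrist_force": force on the tool from outside, world axes, zero at the start; "ft_torque": the same for the moment, N m; "opening": finger opening in mm.
Only numpy, scipy, OpenCV 4.12 (cv2) and the standard library are available. Lean on these libraries where they do the work, as an engineer would, in place of code of your own. Each camera call takes 0.05 s, during which the arm holds its last target. There are 200 camera calls.

### The job

Test the polishing bench's emergency stop: press the big mushroom button in until it latches and stays in by itself, then twist it clockwise, by pushing its lug round with a fingertip without pinching the lug, until it pops back out. Then press the round start button fully in and let it go. Leave the square light button and everything lying on the bench alone.

Things in the scene. Friction and masses are not known exactly. Their poses are not given: they have to be found in the camera images.
- station: grey box 160 x 160 mm, 70 mm high, fixed to the bench, with the mushroom stop on its flat top; origin at the centre of its underside, under the button's axis. Its y points the way the lug points at rest.
- stop_top (a point): centre of the domed top of the big black mushroom stop button: 130 mm above the bench when out, about 116 when latched, 114 at the bottom of its travel. The dome, with two arrows on it, is 88 mm across, 30 mm from underside to top. The axes turn with the head: z up, y out from the axis along the head's one lug, x the way the lug is to be pushed (clockwise seen from above).
- lug_mid (a point): middle of the one lug sticking out sideways from the mushroom's rim, 66 mm from the button's axis, axes as stop_top. The lug reaches from the rim (44 mm) to 78 mm from the axis, is 22 mm wide and 22 tall; this point is 11 mm above its underside. The underside is 30 mm above the box's flat top when the button is out, 16 mm when latched. Nothing else stands beside it.
- mushroom: the whole moving head, dome and lug; origin on the axis at the head's underside (30 mm below stop_top), axes as stop_top.
- lug_push_side: thin strip, 34 mm long and 18 mm tall, forming the side of the lug against which to push to turn the head clockwise (its -x side, at x = -11 mm); same origin and axes as mushroom.
- lug_far_side: the same strip on the lug's other side (+x, at x = +11 mm); same origin and axes as mushroom.
- stop_press (a joint): how far the mushroom is pressed in, in m: 0 out, 0.016 the bottom of its travel. Sprung: pressing takes 3.5 N at first and up to about 9 N at the end; at about 0.014 it catches and, let go, stays latched there until it is twisted.
- stop_turn (a joint): how far the head is twisted clockwise seen from above, in rad: 0 at rest, 0.9 at its stop. A weak spring turns it back to 0; a latched button needs about 2 N on the lug, lets go at about 0.45 to 0.6 and pops out by itself, also while the lug is still being pushed.
- start_top (a point): centre of the top of the START button: the ROUND grey push button, 36 mm across, in a round collar, on a small grey box 84 x 84 mm and 60 mm high, fixed to the bench on one side of the stop station; its top is 78 mm above the bench and 6 mm above its collar when out. z up.
- start (a joint): how far the round start button is pressed, in m: 0 out, 0.006 fully in (5 N); it springs back.
- light_top (a point): centre of the top of the SQUARE grey push button (work light), 36 mm wide, on an identical small box on the other side; 78 mm above the bench. Not to be pressed. z up.
- light (a joint): how far the square button is pressed, in m: 0 out, 0.006 fully in.
- shell_blank: rough round shell blank, 72 mm across, 14 mm high, loose on the bench; to be left alone. Origin at the centre of its underside.
- wrench: steel wrench 150 mm long, lying flat, loose on the bench; to be left alone. Origin at the centre of its underside (it lies along its x).
- rubbing_stone: grey rubbing stone 70 x 30 x 25 mm, loose on the bench; to be left alone. Origin at the centre of its underside.
- plaster_block: white plaster block 60 x 50 x 45 mm, loose on the bench; to be left alone. Origin at the centre of its underside.
- water_cup: white cup, 76 mm across, 80 mm high, loose on the bench; to be left alone. Origin at the centre of its underside.
- compound_jar: amber jar with a steel cap, 64 mm across, 75 mm high, loose on the bench; to be left alone. Origin at the centre of its underside.
- felt_wheel: grey felt wheel lying flat, 100 mm across, 22 mm high, loose on the bench; to be left alone. Origin at the centre of its underside.
- shell_tile: flat clay tile 90 x 60 x 12 mm, loose on the bench; to be left alone. Origin at the centre of its underside.

How it is judged:
By the outcome, as a careful person would: the job done as asked, in the order asked, and still so for the second after the job is handed in, with the robot touching nothing.
It also fails if it takes over 48 s, if anything falls off the work surface, if the arm or the gripper's body presses on something with over 40 N, if the wrist force passes 120 N, or if a joint passes its speed limit or range.

## Working session

There is one attempt and no reset: what is moved stays moved. The work goes in short steps, Python scripts to look and compute and a tool call to move; the robot and the scene stay as the last step left them, time stands still between calls to the robot, and variables do not carry over. Pictures are saved under pics/ and viewed, about 8 in all and at most 12, crops included, and the job is handed in when it is done.

Besides the shell and the picture viewer there is one more tool, called as a command line: name --pt "numbers of a row" for each row, then --argument value for the rest. apply_moves: Moves the arm, as the interface text tells. Its arguments: {"type":"object","properties":{"increments":{"type":"array","items":{"type":"array","items":{"type":"number"}}},"jaw":{"type":"number"}},"required":["increments"]}

```bash
mkdir -p pics
cat > h.py <<'E'
import numpy as np, cv2
from rig import robot
def px2w(c,u,v):
    z=float(c["z_map"][int(v),int(u)]); p=np.linalg.inv(c["K"])@np.array([u,v,1])*z
    return c["R"].T@(p-c["t"])
def w2px(c,X):
    p=c["K"]@(c["R"]@np.array(X,float)+c["t"]); return p[:2]/p[2]
def cloud(c):
    v,u=np.mgrid[0:400,0:640]; z=c["z_map"].astype(float)
    P=np.stack([u*z,v*z,z],-1)@np.linalg.inv(c["K"]).T
    return (P-c["t"])@c["R"]
E
python3 - <<'E'
from h import *
np.set_printoptions(precision=1,suppress=True)
s=robot.sense(); print(s["time_s"],s["ee_pos"],s["tool_rot"],s["wrist_force"],s["opening"])
for n in ["top","scene"]:
    c=robot.camera(n); cv2.imwrite(f"pics/{n}0.png",c["image"][:,:,::-1])
    for k in ["stop_top","lug_mid","start_top","light_top","station","mushroom","water_cup","compound_jar"]:
        print(n,k,[(np.array(d["centre"]),round(d["p"],2)) for d in robot.search_frame(k,c)[:2]])
E
```

```text
0.0 [ 186.2 -596.   221.5] [[-1.  -0.3 -0. ]
 [-0.3  1.   0. ]
 [ 0.   0.  -1. ]] [0.3 0.1 0.9] 87.20027033743565
top stop_top [(array([726.1, 317.7,  20.7]), 0.64), (array([559.5, -21.7, 123. ]), 0.6)]
top lug_mid [(array([564.3, -21.1, 124.8]), 0.77)]
top start_top [(array([501.7, 343.9,  83. ]), 0.59), (array([562.2, -19.9, 121.8]), 0.37)]
top light_top [(array([ 487.2, -325.4,   81.6]), 0.61)]
top station [(array([559.4, -27.5,  73.5]), 0.82)]
top mushroom [(array([564.1, -19.7, 121.7]), 0.56), (array([792. , 142.9,  76.7]), 0.33)]
top water_cup [(array([ 830.7, -128.9,   42. ]), 0.62), (array([558.7, -25.7,  70.7]), 0.61)]
top compound_jar [(array([795.4, 142.3,  75.3]), 0.69)]
scene stop_top [(array([575. , -13.4, 123.6]), 0.67), (array([725. , 216.9,  24.9]), 0.39)]
scene lug_mid [(array([572.7, -15.3, 124.1]), 0.63)]
scene start_top [(array([508.4, 344.8,  82.2]), 0.64), (array([812.7, 153.5,  77.7]), 0.21)]
scene light_top [(array([ 488.1, -327. ,   79. ]), 0.64)]
scene station [(array([591. ,  -8.7,  68.2]), 0.85)]
scene mushroom [(array([576.1, -13.7, 121.8]), 0.78)]
scene water_cup [(array([ 810.8, -136.6,   49.4]), 0.68), (array([734.1, 323.4,  22.8]), 0.19)]
scene compound_jar [(array([727.9, 214. ,  25.7]), 0.64), (array([810.1, 151.6,  74.4]), 0.61)]
```

View pics/top0.png

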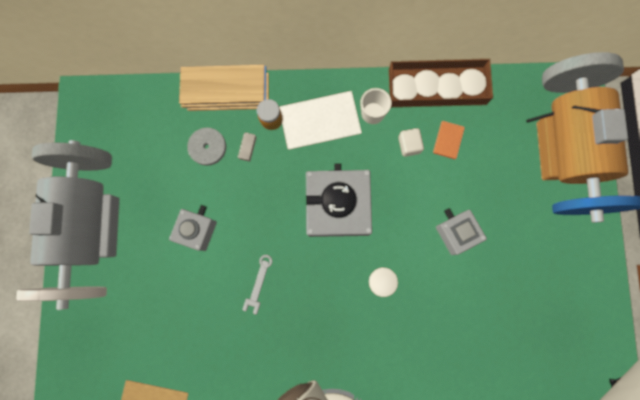

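View pics/scene0.png

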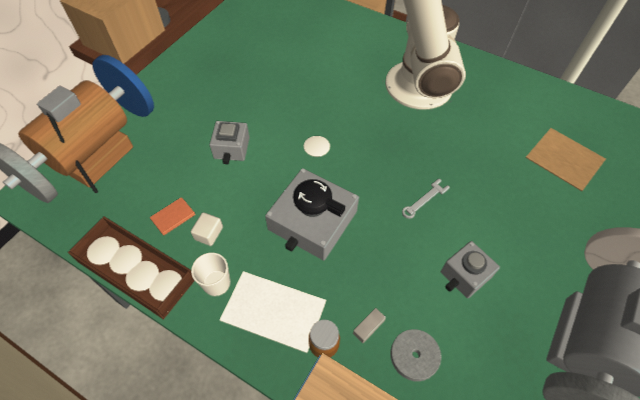

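The top view shows the mushroom at (338,200) with its lug to the left, towards world +y, at (313,200). The round START button is at (189,229) and the square one at (464,231). The scene view agrees: lug at (335,207), round button at (474,262). Next I'll fit the geometry from depth.

Run:
```python
from h import *
np.set_printoptions(precision=1,suppress=True)
for n in ["top","scene"]:
    c=robot.camera(n); P=cloud(c); ok=c["z_map"]>0
    def near(x,y,r,z0,z1): 
        m=ok&(np.hypot(P[...,0]-x,P[...,1]-y)<r)&(P[...,2]>z0)&(P[...,2]<z1); return P[m],m
    for nm,x,y,r,z0,z1 in [("station",562,-22,130,55,82),("head",562,-22,130,102,145),("startbox",505,344,75,50,90),("startbtn",505,344,45,72,90)]:
        Q,m=near(x,y,r,z0,z1)
        print(n,nm,len(Q),"rect",cv2.minAreaRect(Q[:,:2].astype(np.float32)),"med",np.median(Q,0),"z95",np.percentile(Q[:,2],95))
    Q,_=near(562,-22,40,105,145)
    A=np.c_[Q[:,:2],np.ones(len(Q)),(Q[:,:2]**2).sum(1)]; k=np.linalg.lstsq(A,Q[:,2],rcond=None)[0]
    print("dome apex",-k[:2]/2/k[3], "zmax",np.percentile(Q[:,2],98))
    Q,_=near(562,-22,130,95,145); Q=Q[np.hypot(Q[:,0]-560,Q[:,1]+22)>52]; print("lug",len(Q),Q.mean(0) if len(Q) else 0, Q.min(0),Q.max(0))
    im=cv2.resize(c["image"][120:280,150:390] if n=="top" else c["image"][150:310,250:510],None,fx=3,fy=3,interpolation=cv2.INTER_CUBIC); cv2.imwrite(f"pics/{n}crop.png",im[:,:,::-1])
s=robot.sense();print(s["tool_rot"][:2])
```

```text
top station 2942 rect ((563.7102661132812, -26.98119354248047), (160.6891326904297, 160.04232788085938), 0.16425152122974396) med [546.6 -34.3  70.3] z95 73.56754098743052
top head 1206 rect ((569.9335327148438, -13.401168823242188), (116.43302917480469, 86.84257507324219), 64.10115814208984) med [560.9 -22.4 124. ] z95 131.16606966858512
top startbox 1133 rect ((503.2674865722656, 343.00335693359375), (85.06187438964844, 83.83607482910156), 70.16919708251953) med [501.5 338.4  60.9] z95 81.80963594710065
top startbtn 247 rect ((503.4418640136719, 342.6817932128906), (48.117149353027344, 46.92817306518555), 89.34455108642578) med [503.8 340.9  79.7] z95 83.73193212052749
dome apex [564.5 -27.8] zmax 132.43380179458975
lug 90 [562.5  40.2 120.4] [552.3  28.5 110.4] [574.2  50.2 125.7]
scene station 3002 rect ((564.5902709960938, -25.646728515625), (160.7294158935547, 162.9910888671875), 89.69905853271484) med [596.7  -9.   70.5] z95 73.48240611002974
scene head 1296 rect ((561.055419921875, -10.484710693359375), (82.43184661865234, 116.22492218017578), 26.44388198852539) med [573.1 -13.9 123.9] z95 131.16435635092367
scene startbox 1447 rect ((505.29632568359375, 344.2442626953125), (84.76195526123047, 85.66516876220703), 70.69450378417969) med [514.5 344.   61.2] z95 82.86594808877425
scene startbtn 318 rect ((505.3017272949219, 345.62109375), (48.64972686767578, 48.31336212158203), 46.403499603271484) med [508.7 343.9  80.9] z95 84.72680173937319
dome apex [563.8 -27.2] zmax 132.67960248920875
lug 146 [567.8  41.7 117.6] [553.1  27.7 101.7] [576.6  52.2 125.6]
[[-1.  -0.3 -0. ]
 [-0.3  1.   0. ]]
```

View pics/topcrop.png

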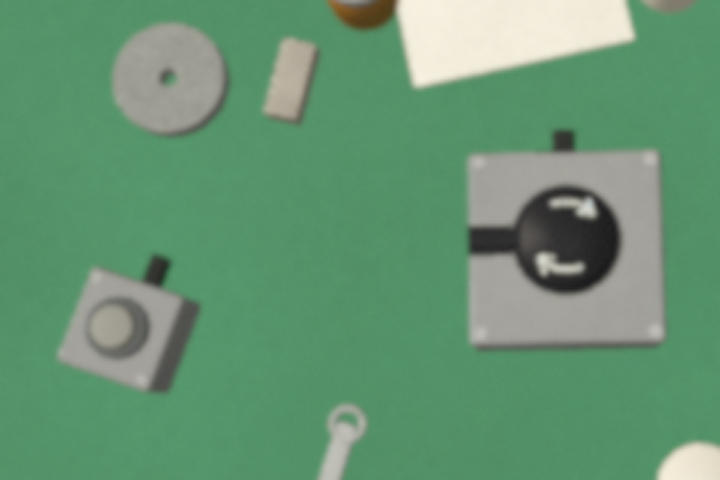

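```bash
cat > plan.py <<'E'
import sys; from h import *
np.set_printoptions(precision=3,suppress=True)
def show(*targets):
    s=robot.sense(); R=np.array(s["tool_rot"]); p=np.array(s["ee_pos"])
    print("t",s["time_s"],"p",p,"F",np.array(s["wrist_force"]),"open",round(s["opening"],1)); print(R)
    print("y-axis yaw",np.degrees(np.arctan2(R[1,1],R[0,1])),"J",np.array(s["joint_pos"]))
    for t in targets: print(t,"tool shift",R.T@(np.array(t)-p))
E
python3 -c "
from plan import *
show([564,-26.5,222],[564,-26.5,160])
R=np.array(robot.sense()['tool_rot']);a=np.degrees(np.arctan2(R[1,1],R[0,1]))-90
from scipy.spatial.transform import Rotation as Ro
R2=R@Ro.from_rotvec([0,0,a],degrees=True).as_matrix();print(a,R2)
print(R2.T@(np.array([564,-26.5,222])-robot.sense()['ee_pos']))
"
```

```text
t 1.0 p [ 186.387 -596.538  222.55 ] F [ 0.05  -0.024 -0.365] open 86.8
[[-0.955 -0.298 -0.   ]
 [-0.298  0.955  0.   ]
 [ 0.     0.    -1.   ]]
y-axis yaw 107.34901315076313 J [-57.834  22.042   0.453   0.    -68.412 -14.817]
[564, -26.5, 222] tool shift [-530.414  431.503    0.552]
[564, -26.5, 160] tool shift [-530.415  431.502   62.552]
17.349013150763128 [[-1.  0. -0.]
 [-0.  1.  0.]
 [ 0.  0. -1.]]
[-377.613  570.038    0.552]
```

apply_moves --pt "0 0 0 0 0 8.7" --pt "0 0 0 0 0 8.65" --pt "-12.6 19 0 0 0 0" --pt "-25 38 0 0 0 0" --pt "-25 38 0 0 0 0" --pt "-25 38 0 0 0 0" --pt "-25 38 0 0 0 0" --pt "-25 38 0 0 0 0" --pt "-25 38 0 0 0 0" --pt "-25 38 0 0 0 0" --pt "-25 38 5 0 0 0" --pt "-25 38 5 0 0 0" --pt "-25 38 5 0 0 0" --pt "-25 38 5 0 0 0" --pt "-25 38 5 0 0 0" --pt "-25 38 5 0 0 0" --pt "-25 38 5 0 0 0" --pt "-15 19 10 0 0 0" --pt "0 0 10 0 0 0" --jaw 0

```text
time_s: 3.38
ee_pos: [564.2, -25.1, 166.7]
tool_rot: [[-1.0, -0.003, -0.0], [-0.003, 1.0, 0.0], [0.0, 0.0, -1.0]]
wrist_force: [0.3, -1.2, 0.0]
opening: 0.3
```

```bash
python3 -c "
from plan import *
show([564,-26.5,140])"
```

```text
t 3.375 p [564.204 -25.061 166.73 ] F [ 0.329 -1.174  0.004] open 0.3
[[-1.    -0.003 -0.   ]
 [-0.003  1.     0.   ]
 [ 0.     0.    -1.   ]]
y-axis yaw 90.17380049987058 J [  13.888   18.909  -12.816   -0.011  -58.299 -103.708]
[564, -26.5, 140] tool shift [ 0.197 -1.44  26.73 ]
```

apply_moves --pt "0 -1 15 0 0 0" --pt "0 0 12 0 0 0" --pt "0 0 6 0 0 0" --pt "0 0 4 0 0 0" --pt "0 0 4 0 0 0" --pt "0 0 4 0 0 0" --pt "0 0 3 0 0 0" --pt "0 0 3 0 0 0" --pt "0 0 0 0 0 0"

```text
time_s: 4.5
ee_pos: [564.3, -27.6, 117.1]
tool_rot: [[-1.0, 0.0, 0.001], [0.0, 1.0, 0.0], [-0.001, 0.0, -1.0]]
wrist_force: [-0.2, 0.6, 1.0]
opening: 0.7
```

apply_moves --pt "0 0 2 0 0 0" --pt "0 0 1.5 0 0 0" --pt "0 0 0 0 0 0"

```text
time_s: 4.88
ee_pos: [564.5, -27.6, 114.4]
tool_rot: [[-1.0, -0.001, 0.001], [-0.001, 1.0, -0.0], [-0.001, -0.0, -1.0]]
wrist_force: [-2.1, -0.5, 7.7]
opening: 0.7
```

apply_moves --pt "0 0 1 0 0 0" --pt "0 0 0 0 0 0"

```text
time_s: 5.12
ee_pos: [564.6, -27.6, 114.3]
tool_rot: [[-1.0, -0.001, 0.002], [-0.001, 1.0, -0.001], [-0.002, -0.001, -1.0]]
wrist_force: [-4.5, -0.2, 13.2]
opening: 0.4
```

apply_moves --pt "0 0 -10 0 0 0" --pt "0 0 -25 0 0 0" --pt "15 30 0 0 0 0" --pt "25 38 0 0 0 0" --pt "0 0 0 0 0 0"

```text
time_s: 5.75
ee_pos: [522.7, 42.2, 146.9]
tool_rot: [[-1.0, -0.003, -0.001], [-0.003, 1.0, 0.001], [0.001, 0.001, -1.0]]
wrist_force: [0.1, -0.1, -0.5]
opening: 0.6
```

Run:
```python
from plan import *
show([527,41,90])
for n in ["scene","top"]:
    c=robot.camera(n); P=cloud(c); ok=c["z_map"]>0
    m=ok&(np.hypot(P[...,0]-570,P[...,1]+35)<30)&(P[...,2]>90)&(P[...,2]<140); print(n,m.sum(),np.percentile(P[m][:,2],[50,98]))
    im=c["image"][130:290,230:420] if n=="scene" else c["image"][120:280,250:440]
    cv2.imwrite(f"pics/{n}1.png",cv2.resize(im,None,fx=3,fy=3)[:,:,::-1])
```

```text
t 5.75 p [522.74   42.233 146.914] F [ 0.137 -0.123 -0.515] open 0.6
[[-1.    -0.003 -0.001]
 [-0.003  1.     0.001]
 [ 0.001  0.001 -1.   ]]
y-axis yaw 90.17306787195814 J [  22.333   16.382  -19.81    -0.053  -53.821 -112.128]
[527, 41, 90] tool shift [-4.285 -1.281 56.911]
scene 483 [115.08  118.975]
top 116 [112.991 118.104]
```

View pics/scene1.png

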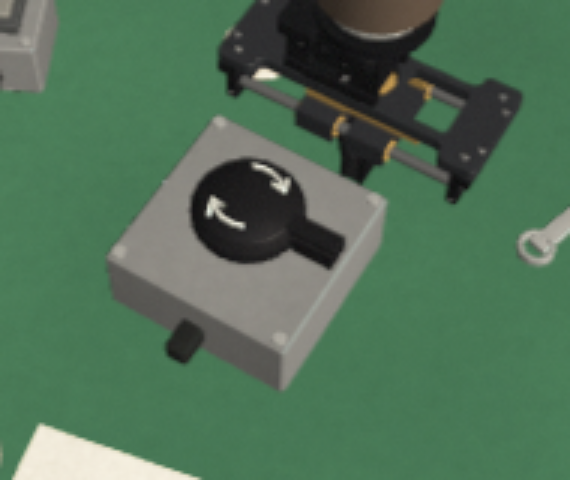

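The picture shows the dome latched down, with its depth about 13 mm lower. The lug is still at (320,243) in the crop and the fingertip is on its push side at (355,165). I'll lower beside the lug and sweep an arc.

apply_moves --pt "0 0 15 0 0 0" --pt "0 0 22 0 0 0" --pt "0 0 16 0 0 0" --pt "0 0 4 0 0 0" --pt "-8 0 0 0 0 0" --pt "-8 0 0 0 0 0" --pt "-4 0 0 0 0 0"

```text
time_s: 6.72
ee_pos: [544.9, 40.6, 90.4]
tool_rot: [[-1.0, 0.0, 0.001], [0.0, 1.0, 0.001], [-0.001, 0.001, -1.0]]
wrist_force: [-0.8, 1.4, -1.1]
opening: 0.8
```

apply_moves --pt "-5.9 1.5 0 0 0 5" --pt "-5.9 1.5 0 0 0 5" --pt "-5.9 1.5 0 0 0 5" --pt "-5.9 1.5 0 0 0 5" --pt "0 0 0 0 0 0"

```text
time_s: 7.35
ee_pos: [568.6, 43.4, 90.3]
tool_rot: [[-0.94, 0.341, 0.001], [0.341, 0.94, 0.0], [-0.001, 0.0, -1.0]]
wrist_force: [-0.6, 0.2, 0.6]
opening: 0.4
```

apply_moves --pt "-5.9 1.5 0 0 0 5" --pt "-5.9 1.5 0 0 0 5" --pt "-5.9 1.5 0 0 0 5" --pt "0 0 0 0 0 0"

```text
time_s: 7.85
ee_pos: [586.0, 40.0, 90.1]
tool_rot: [[-0.82, 0.572, 0.0], [0.572, 0.82, 0.0], [0.0, 0.0, -1.0]]
wrist_force: [-0.9, 0.5, -0.1]
opening: 0.5
```

Run:
```python
from plan import *
show([527,41,90])
for n in ["scene"]:
    c=robot.camera(n); P=cloud(c); ok=c["z_map"]>0
    m=ok&(np.hypot(P[...,0]-570,P[...,1]+35)<30)&(P[...,2]>90)&(P[...,2]<140); print(n,m.sum(),np.percentile(P[m][:,2],[50,98]))
    im=c["image"][130:290,230:420]
    cv2.imwrite(f"pics/{n}2.png",cv2.resize(im,None,fx=3,fy=3)[:,:,::-1])
```

```text
t 7.85 p [586.021  39.967  90.067] F [-0.936  0.527 -0.104] open 0.5
[[-0.82   0.572  0.   ]
 [ 0.572  0.82   0.   ]
 [ 0.     0.    -1.   ]]
y-axis yaw 55.11019849870071 J [  19.683   25.6    -14.82    -0.012  -49.57  -144.565]
[527, 41, 90] tool shift [ 49.003 -32.913   0.061]
scene 322 [127.94  132.401]
```

View pics/scene2.png

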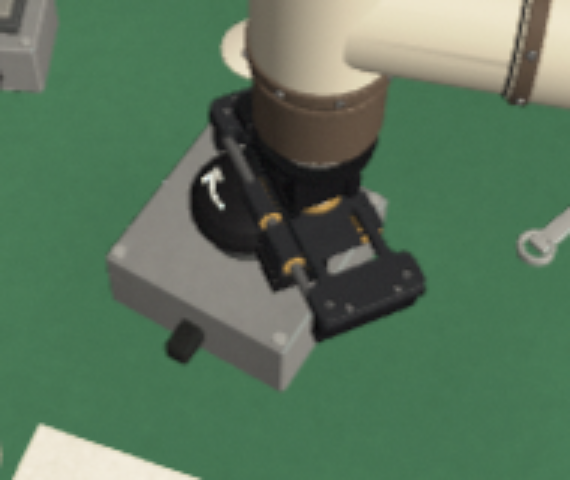

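The dome reads 128–132 mm again, so it has popped out. The picture shows it raised, with the gripper over the lug area at (300,270). I'll back off the way I came.

apply_moves --pt "6 0 0 0 0 -5" --pt "6 -1 0 0 0 -5" --pt "6 -1 0 0 0 -5" --pt "6 -1 0 0 0 -5" --pt "6 -1 0 0 0 -5" --pt "6 -1 0 0 0 -5" --pt "6 -1 0 0 0 -5" --pt "15 0 0 0 0 0" --pt "10 0 0 0 0 0" --pt "0 0 -15 0 0 0" --pt "0 0 -30 0 0 0" --pt "0 0 -20 0 0 0" --pt "0 20 0 0 0 0" --pt "0 40 0 0 0 0" --pt "0 50 0 0 0 0" --pt "0 50 0 0 0 0" --pt "0 50 0 0 0 0" --pt "0 50 0 0 0 0" --pt "0 25 0 0 0 0" --pt "0 0 0 0 0 0"

```text
time_s: 10.4
ee_pos: [519.7, 335.1, 154.2]
tool_rot: [[-1.0, -0.002, -0.001], [-0.002, 1.0, -0.001], [0.001, -0.001, -1.0]]
wrist_force: [-0.1, -0.8, 0.0]
opening: 0.3
```

Run:
```python
from plan import *
show([504.3,344,100])
for n in ["scene"]:
    c=robot.camera(n); P=cloud(c); ok=c["z_map"]>0
    m=ok&(np.hypot(P[...,0]-564,P[...,1]+27)<35)&(P[...,2]>90)&(P[...,2]<140); print(n,m.sum(),np.percentile(P[m][:,2],[50,98]))
    cv2.imwrite(f"pics/{n}3.png",cv2.resize(c["image"][130:310,250:520],None,fx=2.5,fy=2.5)[:,:,::-1])
```

```text
t 10.4 p [519.684 335.132 154.174] F [-0.125 -0.784  0.004] open 0.3
[[-1.    -0.002 -0.001]
 [-0.002  1.    -0.001]
 [ 0.001 -0.001 -1.   ]]
y-axis yaw 90.12567558021456 J [  47.789   24.5     -5.984   -0.01   -59.583 -137.659]
[504.3, 344, 100] tool shift [15.315  8.944 54.181]
scene 658 [128.595 132.79 ]
```

View pics/scene3.png

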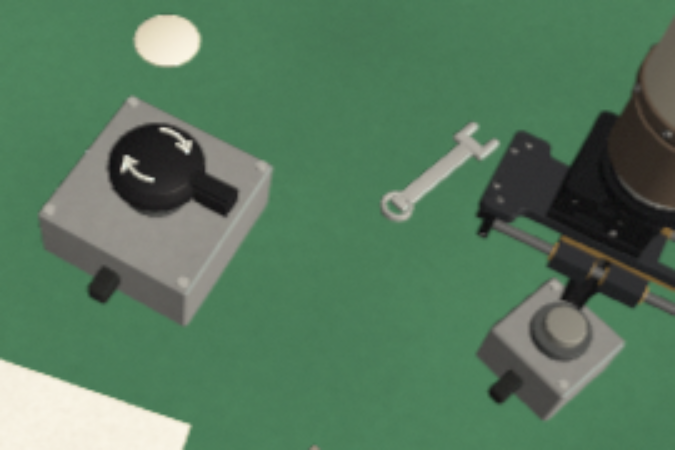

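The stop is out and its lug is back at rest at (215,195). The round button is at (565,325) with the tool nearly above it. Pressing START next.

apply_moves --pt "15 9 0 0 0 0" --pt "0 0 20 0 0 0" --pt "0 0 25 0 0 0" --pt "0 0 18 0 0 0" --pt "0 0 8 0 0 0" --pt "0 0 3 0 0 0" --pt "0 0 3 0 0 0" --pt "0 0 3 0 0 0" --pt "0 0 0 0 0 0"

```text
time_s: 11.58
ee_pos: [505.3, 342.1, 76.4]
tool_rot: [[-1.0, -0.0, 0.0], [-0.0, 1.0, -0.0], [-0.0, -0.0, -1.0]]
wrist_force: [-3.1, -2.4, 7.2]
opening: 0.3
```

apply_moves --pt "0 0 2 0 0 0" --pt "0 0 0 0 0 0" --pt "0 0 0 0 0 0"

```text
time_s: 11.95
ee_pos: [505.4, 342.2, 76.3]
tool_rot: [[-1.0, -0.001, 0.001], [-0.001, 1.0, -0.0], [-0.001, -0.0, -1.0]]
wrist_force: [-6.5, -5.0, 15.0]
opening: 0.1
```

apply_moves --pt "0 0 -5 0 0 0" --pt "0 0 0 0 0 0"

```text
time_s: 12.2
ee_pos: [505.8, 342.7, 79.0]
tool_rot: [[-1.0, -0.0, 0.002], [-0.0, 1.0, 0.001], [-0.002, 0.001, -1.0]]
wrist_force: [-0.5, -1.9, 3.8]
opening: 0.5
```

apply_moves --pt "0 0 -2 0 0 0" --pt "0 0 0 0 0 0"

```text
time_s: 12.45
ee_pos: [505.8, 342.7, 80.2]
tool_rot: [[-1.0, -0.0, 0.001], [-0.0, 1.0, 0.001], [-0.001, 0.001, -1.0]]
wrist_force: [-0.4, -1.3, 2.5]
opening: 0.3
```

apply_moves --pt "0 0 -2 0 0 0" --pt "0 0 0 0 0 0"

```text
time_s: 12.7
ee_pos: [505.6, 342.8, 82.0]
tool_rot: [[-1.0, 0.0, 0.001], [0.0, 1.0, 0.001], [-0.001, 0.001, -1.0]]
wrist_force: [1.4, -0.6, 1.2]
opening: 0.3
```

apply_moves --pt "20 0 -16 0 0 0" --pt "30 0 -20 0 0 0" --pt "30 0 0 0 0 0" --pt "0 0 0 0 0 0"

```text
time_s: 13.2
ee_pos: [423.3, 342.2, 117.9]
tool_rot: [[-1.0, -0.002, -0.001], [-0.002, 1.0, -0.0], [0.001, -0.0, -1.0]]
wrist_force: [0.0, 1.0, -0.1]
opening: 0.3
```

Run:
```python
from plan import *
show([504.3,344,100])
for n in ["scene","top"]:
    c=robot.camera(n); P=cloud(c); ok=c["z_map"]>0
    for r0,r1 in [(0,8),(8,14),(14,18),(19,23),(28,38)]:
        d=np.hypot(P[...,0]-505,P[...,1]-344); m=ok&(d<r1)&(d>=r0)&(P[...,2]>40)&(P[...,2]<95); print(n,r0,r1,m.sum(),np.percentile(P[m][:,2],[10,50,90]) if m.any() else 0)
    u,v=w2px(c,[505,344,75]).astype(int)
    cv2.imwrite(f"pics/{n}4.png",cv2.resize(c["image"][v-35:v+35,u-35:u+35],None,fx=7,fy=7,interpolation=cv2.INTER_CUBIC)[:,:,::-1])
```

```text
t 13.2 p [423.302 342.182 117.88 ] F [ 0.012  1.016 -0.104] open 0.3
[[-1.    -0.002 -0.001]
 [-0.002  1.    -0.   ]
 [ 0.001 -0.    -1.   ]]
y-axis yaw 90.08946355342546 J [  55.989   20.088  -19.12    -0.074  -50.849 -145.853]
[504.3, 344, 100] tool shift [-81.026   1.696  17.767]
scene 0 8 42 [80.424 82.326 84.283]
scene 8 14 86 [80.437 82.395 84.241]
scene 14 18 108 [72.628 80.154 83.649]
scene 19 23 79 [70.091 72.419 74.497]
scene 28 38 365 [58.5   60.58  62.474]
top 0 8 30 [78.77  81.778 84.253]
top 8 14 76 [79.528 81.73  84.416]
top 14 18 56 [72.911 80.198 83.336]
top 19 23 86 [69.548 72.011 74.83 ]
top 28 38 323 [57.419 59.678 62.376]
```

View pics/scene4.png

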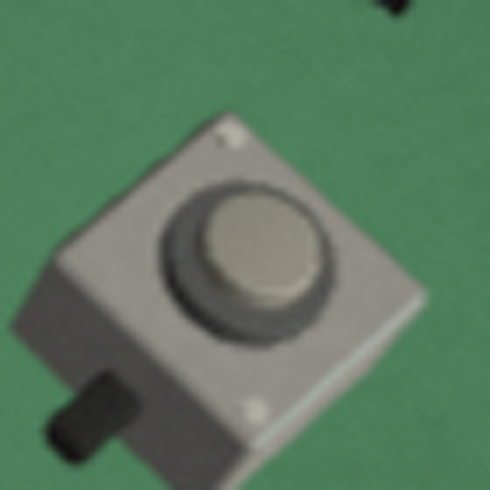

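The picture shows the round button back out, centred at (262,248) in the crop. Depth puts its top at about 82 mm and the collar at 72 mm. The force traces show a spring from 82 mm down to a hard stop at 76.3 mm. That is the full 6 mm of travel, even though the top stands about 4 mm higher than stated. Handing in.

Run:
```python
from plan import *
c=robot.camera("top"); P=cloud(c); ok=c["z_map"]>0
for nm,x,y in [("stop",564,-27),("light",488,-327)]:
    m=ok&(np.hypot(P[...,0]-x,P[...,1]-y)<10)&(P[...,2]>40); print(nm,np.median(P[m][:,2]))
show(); print(robot.sign_off())
```

```text
stop 130.3778346731919
light 79.08192552136825
t 13.35 p [425.529 342.643 117.752] F [-0.14   0.125  0.435] open 0.5
[[-1. -0. -0.]
 [-0.  1. -0.]
 [ 0. -0. -1.]]
y-axis yaw 90.0031434956269 J [  55.845   20.242  -18.92    -0.009  -50.843 -145.837]
the job is handed in; nothing more can be done
None
```

The emergency stop test is done in the order asked, and the job was handed in at 13.35 s of the 48 s allowed; no verdict was reported.

- **Stop, press:** I pressed the mushroom with closed fingers to the bottom of its travel (114.3 mm). After release the dome stayed about 13 mm lower by depth, so it had latched.
- **Stop, twist:** I pushed the lug about 0.6 rad clockwise with the closed fingertips, without pinching, and it popped out. The last check read 130.4 mm at the dome top, and an earlier picture showed the lug back at rest.
- **START:** I pressed it to a hard stop at 76.3 mm with 15 N, then released it. It sprang back to about 82 mm.
- **Left alone:** The square light button still reads 79 mm, close to its stated 78 mm. I didn't go near the loose things on the bench, but I didn't re-measure them.
- **At hand-in:** The arm stands clear with about 0 N on the wrist.

**Disagreement:** The START top measured about 82 mm when out, not the stated 78 mm. The spring force rose from about 82 mm down to the hard stop, which is about 6 mm, so I took it as fully pressed.

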